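# Unlock the coffee-money box and hold the key turned

### The arm

A 6-joint arm with a two-finger parallel gripper is mounted at the origin on the work surface. World frame = base frame: x ahead of the robot, y to its left, z up, the work surface at z = 0. Lengths are in m, angles in rad, forces in N, time in s.
With the tool pointing down it reaches from about 0.3 to 0.875 m from the base axis. Payload 6.4 kg.
Tool frame: the origin (TCP) lies on the centre line of the jaws, within the pads' length; the fingertips stand 22 mm ahead of it and the grasp point (between the pads) lies 3 mm ahead of it; z points along the fingers, y is the line along which they close (so a half turn about z gives the same grasp; the last joint's range is limited). The gripper opens to 85 mm and grips with 20 to 120 N. Pads are 22 mm wide; open, the fingers measure 114 mm over their backs; the gripper's body (76 mm by 85 mm) begins 54 mm behind the grasp point. The pads swing forward as they close: fully open they stand 13 mm farther back than shut.
Start: joints at [-1.489, 0.181, 1.607, -0, 1.354, -0.206], TCP at [0.163, -0.551, 0.22] pointing down, gripper open.
Joint ranges: [-2.99, 2.99], [-0.89, 2.07], [0.3, 2.58], [-1.14, 4.28], [0, 2.63], [-3.12, 3.12]. Speed limits (rad/s): [2.57, 2.57, 3.01, 3.14, 3.14, 3.14].

### API

Orientations are given as a unit quaternion [w, x, y, z].
In Python, from bench import ctrl gives the robot as it stands. The module is installed in compiled form; this text tells all that it offers.
- The arm moves only by the tool servo_tool, never from a script. Its argument "commands" is a list of rows, each a list of 3 entries, a list of its own where there are three numbers: the shift along the tool's x, y, z in mm, then the turn about the tool's z in rad, then the finger opening in mm, from 0 to 85.4. In form: [[[dx, dy, dz], turn, jaw], ...]. A call has 1 to 20 rows; each row shifts and turns the commanded pose from where the row before left it, along the tool's axes as they then stand; what a row does not reach is not made up. A row lasts 1/8 s, in which the tool goes at most 62.5 mm and 10.7 degrees, less where a joint would pass 70% of its speed; a pose out of reach is approached as far as the arm can. A call with a gripper value outside its range is refused whole. The fingers move at their own pace and stop on an object; the grip force is fixed at half the most. Time passes only in rows, so rows that do not move let the fingers close. It gives the time, the measured TCP pose, the force, the opening and the grip force at its end, in the units of the state.
- ctrl.get_obs(): the state, without advancing time (a new reading comes with each control period).
- ctrl.camera(name): name is "scene" or "side" or "wrist"; returns a dict with "color" (384x512x3 uint8, red, green, blue), "z_map" (384x512 float32, m along the optical axis (not along the pixel's ray), 0 where there is no reading), "fx", "fy", "cx", "cy" (pixels), "k1" (the pictures are not rectified: a ray, as slopes to the right and down, at radius r is drawn at 1 + k1 r^2 times it, then the intrinsics apply), "R" (3x3) and "t" (3): a world point X has camera coordinates R X + t. Camera axes: x right, y down, z forward; pixel columns grow to the right and rows downward; lengths in m; the calibration is good to about 2 mm. A picture is of the moment at which its call begins.
- ctrl.hand_in(): hands the job in; it is judged then, once.
The state is a dict: "time_s": time; "q": joint angles; "dq": joint speeds; "joint_efforts": joint torques, N m; "eef_pos": TCP position; "eef_rot": TCP orientation; "wrist_force": force on the tool from outside, world axes, zero at the start; "torque": the same for the moment, N m; "opening": opening from 0.0 (shut) to 1.0 (fully open); "grasp_force": force on a finger pad.
Only numpy, scipy, OpenCV 4.12 (cv2) and the standard library are available. Lean on these libraries where they do the work, as an engineer would, in place of code of your own. Each camera call takes 0.05 s, during which the arm holds its last target. There are 200 camera calls.

### The job

Take the blue-headed key out of the wooden key stand and push it, without forcing it, fully home into the lock in the lid of the green cash box, rocking it a little if the sticky pins catch. Then turn the key a quarter turn clockwise (seen from above) up to the stop and finish while still holding it there with the gripper, because the lock springs back if let go and a colleague is about to open the box. Leave the red and yellow keys in the stand and do not knock the crockery and other things on the counter about.

Things in the scene. Friction and masses are not known exactly. Their poses are not given: they have to be found in the camera images.
- key_blue: Blue-headed key upright, blade down, in one of the stand's three slots (varies). 30 g. Head: flat block 10 mm thick (x), 30 wide (y), 34 tall (z). Origin: centre of the head's underside (shoulder), x across thickness, y across width, z up; head spans z 0 to 34 mm. The shoulder rests on the stand's top. Half a turn about z makes no difference. Grip the head's flat faces, across 10 mm.
- key_tip (a point): Tip of the blue key's steel blade, 32 mm below its shoulder; axes as the key. Blade: round neck 4 mm thick for 13 mm below the shoulder, then a flat bit 4 mm (x) by 12 mm (y) down to 26 mm, then tapering to 1.6 by 4.4 mm at this tip.
- key_red: Red-headed key of the same shape and frame, in another slot of the stand. Not to be taken.
- key_yellow: Yellow-headed key of the same shape and frame, in another slot of the stand. Not to be taken.
- key_stand: Fixed light-wood block 50 (x) by 150 (y) by 42 mm tall with three slots 7 by 15 mm, 36 mm deep, in its top at y = -50, 0 and +50 mm. Origin: centre of its underside, z up.
- cash_box: Fixed green steel cash box 170 (x) by 240 (y) by 90 mm tall, origin centre of underside, z up. Brass lock face 38 by 38 mm stands 6 mm proud of the lid at x -35, y 0. A blue collar round it has a white mark that turns with the lock from a red dot (locked, -x side) to a green dot (+y side). A low carrying handle lies across the lid at x +45, rising 18 mm.
- lock_face (a point): Centre of the keyhole on top of the brass face, 96 mm above the counter; axes as the cash box. Slot 6.5 mm (x) by 14.5 mm (y) through the 10 mm thick face. The key goes straight down, its width (key y) along this y, either way round. Fully home the shoulder meets this point; only within 3 mm of that is the bit below the face and free to turn.
- pins (a point): On the lock axis, 21 mm below the lock face, hidden in the turning plug, where the keyway is 5.6 mm (x) by 13.6 mm (y), 36 mm deep from the face. Two sticky pins stand into its y ends, 18 and 24 mm below the face: each yields to the tapered tip at some 15 to 20 N of straight push, far less if the key is rocked 1 to 2 mm along y, and stays where pushed.
- plug (a joint): Turning plug of the lock, rad: 0 locked, growing clockwise seen from above to its stop at 1.57. A spring drives it back to 0 (about 0.025 N m at 0, 0.12 N m at the stop). The key's play and the give of grip and arm cost about 0.2 rad: the hand turns that much more than the plug.
- mug: White mug with a handle, 80 mm wide, 95 mm tall, loose bystander, origin under its centre.
- tumbler: Glass tumbler, 68 mm wide, 100 mm tall, loose bystander, origin under its centre.
- bowl: Blue bowl, 120 mm wide, 50 mm tall, loose bystander, origin under its centre.
- tea_tin: Red tea tin, 72 mm wide, 110 mm tall, loose bystander, origin under its centre.
- spoon: Steel spoon, 200 mm long, lying on the counter, loose bystander, origin under its middle, handle to its own -x.

How it is judged:
On the way, in this order (a step that is already met when the one before it is completed fails the run):
1. the blue key is fully home in the lock, not yet turned (horizontal distance between key_blue and lock_face below 0.005 m and z of key_blue in the frame of lock_face between -0.004 and 0.004 m and angle between key_blue's own z axis and vertical below 0.15 rad and value of joint plug below 0.5 rad), for 0.1 s.
2. the key is turned a quarter clockwise and held there by the fingers (horizontal distance between key_blue and lock_face below 0.005 m and z of key_blue in the frame of lock_face between -0.004 and 0.004 m and angle between key_blue's own z axis and vertical below 0.15 rad and value of joint plug above 1.25 rad and contact force between the fingers and key_blue above 1 N), for 0.5 s.
At the end, for the whole second after the job is handed in: Blue key upright (0.15 rad), home (shoulder within 4 mm of the lock face, 5 mm of its centre), plug past 1.25 rad (stop 1.57), fingers gripping the key (over 1 N); red and yellow keys within 20 mm, mug, tumbler, bowl, tin and spoon within 50 mm of their starts (all of step 2 and distance of each of key_red, key_yellow from where it was at the start of the episode below 0.02 m and distance of each of mug, tumbler, bowl, tea_tin, spoon from where it was at the start of the episode below 0.05 m); the arm keeps its last pose, push and grip.
It fails at once if a bystander was knocked away (distance of any of mug, tumbler, bowl, tea_tin, spoon from where it was at the start of the episode above 0.05 m).
It fails at once if the red or yellow key was taken or displaced (distance of any of key_red, key_yellow from where it was at the start of the episode above 0.02 m).
It fails at once if the key was forced in the lock while going in (over 80 N) (contact force between key_blue and cash_box above 80 N and value of joint plug below 0.5 rad).
It also fails if it takes over 51 s, if anything falls off the work surface, if the arm or the gripper's body presses on something with over 40 N, if the wrist force passes 120 N, or if a joint passes its speed limit or range.

## Working session

There is one attempt and no reset: what is moved stays moved. The work goes in short steps, Python scripts to look and compute and a tool call to move; the robot and the scene stay as the last step left them, time stands still between calls to the robot, and variables do not carry over. Pictures are saved under pics/ and viewed, at most 10 in all, crops included, and the job is handed in when it is done.

Besides the shell and the picture viewer there is one more tool, called as name(argument=value, ...), one argument or row to a line, values as JSON. servo_tool: Moves the arm, as the interface text tells. Its arguments: {"type":"object","properties":{"commands":{"type":"array"}},"required":["commands"]}

```bash
mkdir -p pics
cat > h.py <<'E'
import numpy as np, cv2
from bench import ctrl
def und(c,u,v):
    x=(np.asarray(u,float)-c["cx"])/c["fx"]; y=(np.asarray(v,float)-c["cy"])/c["fy"]
    a,b=x.copy(),y.copy()
    for _ in range(20):
        s=1+c["k1"]*(a*a+b*b); a=x/s; b=y/s
    return a,b
def plane(c,u,v,z):
    a,b=und(c,u,v); R=np.array(c["R"]);t=np.array(c["t"])
    o=-R.T@t; d=np.stack([a,b,np.ones_like(a)],-1)@R
    return o+d*((z-o[2])/d[...,2])[...,None]
def cloud(c):
    v,u=np.mgrid[:384,:512]; a,b=und(c,u,v); z=c["z_map"]
    P=np.stack([a*z,b*z,z],-1)-np.array(c["t"])
    P=P@np.array(c["R"]); P[z==0]=np.nan
    return P
E
python3 - <<'E'
from h import *
o=ctrl.get_obs(); print(o)
ims=[]
for n in ("scene","side","wrist"):
    c=ctrl.camera(n); np.save(f"{n}.npy",c,allow_pickle=True)
    R=np.array(c["R"]);print(n,-R.T@np.array(c["t"]),R[2],c["fx"],c["k1"])
    cv2.imwrite(f"pics/{n}0.png",c["color"][...,::-1])
E
```

```text
{'time_s': 0.0, 'q': array([-1.48927425e+00,  1.81549843e-01,  1.60801194e+00, -6.92035462e-06,
        1.35377351e+00, -2.06270230e-01]), 'dq': array([-1.06858688e-04,  4.31318587e-04,  4.15691296e-05, -3.12361373e-04,
       -2.35289838e-03, -1.39503538e-04]), 'joint_efforts': array([-1.36809426e-04, -4.44873655e+01, -3.51342165e+01, -3.00926122e-04,
        9.02534433e-03,  1.01703998e-05]), 'eef_pos': array([ 0.16318963, -0.55076629,  0.21947731]), 'eef_rot': array([-8.69834676e-04,  9.89664317e-01,  1.43400767e-01,  5.09406600e-05]), 'wrist_force': array([-0.07714077,  0.19909724, -0.29062438]), 'torque': array([-0.00893617, -0.04345614,  0.00544482]), 'grasp_force': 0.0, 'opening': 1.0031937243802855}
scene [ 1.30491706 -0.06795437  1.24162924] [-0.5713999   0.02339652 -0.8203382 ] 439.1885663155006 -0.00018368352424789742
side [0.21443717 0.90677396 1.22683189] [ 0.20282364 -0.62707304 -0.75209173] 410.35535942886537 -0.11667413796853454
wrist [ 0.22591404 -0.53386303  0.37240857] [-0.24869831 -0.07195921 -0.96590425] 290.50507485549224 -0.035402578348550255
```

View pics/scene0.png

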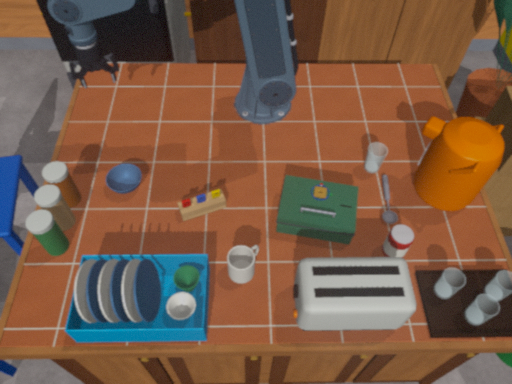

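View pics/side0.png

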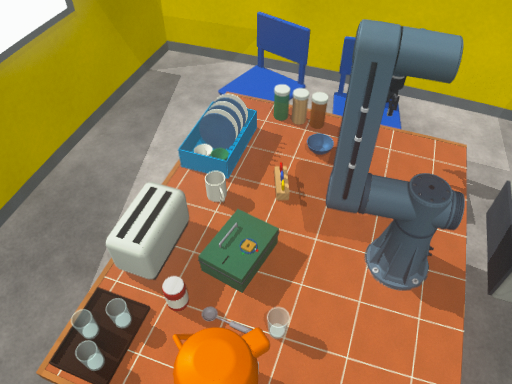

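The scene picture shows the stand at about (203,203), with red, blue and yellow keys left to right, blue in the middle. The green box is at about (318,210) with its lock at (320,190). The side picture shows the stand at (282,183) and the lock at (249,246). Next I measure them.

Run:
```python
from h import *
def comp(m,near=None):
    n,l,s,ce=cv2.connectedComponentsWithStats(m.astype(np.uint8))
    return [(s[i,4],ce[i],l==i) for i in range(1,n) if s[i,4]>4]
rois={"scene":((175,215,183,225),(270,365,170,250)),"side":((270,162,292,202),(195,285,205,292))}
rois["side"]=((268,294,160,204),(195,285,205,292))
for n in ("scene","side"):
    c=np.load(n+".npy",allow_pickle=True).item(); P=cloud(c)
    hsv=cv2.cvtColor(c["color"],cv2.COLOR_RGB2HSV).astype(int); H,S,V=hsv[...,0],hsv[...,1],hsv[...,2]
    def roi(r):
        m=np.zeros((384,512),bool); m[r[2]:r[3],r[0]:r[1]]=1; return m
    A=roi((172,230,180,225) if n=="scene" else rois[n][0]); B=roi(rois[n][1])
    for nm,m in dict(red=A&((H<6)|(H>172))&(S>170),blue=A&(H>100)&(H<135)&(S>110),yel=A&(H>22)&(H<32)&(S>160)).items():
        for a,ce,l in comp(m):
            print(n,nm,a,ce.round(1),plane(c,ce[0],ce[1],.059).round(4),"cloud",np.nanmedian(P[l],0).round(4))
    m=A&(P[...,2]>.036)&(P[...,2]<.047); 
    if m.sum()>20: print("standtop",m.sum(),cv2.minAreaRect((P[m][:,:2]*1000).astype(np.float32)))
    g=B&(H>55)&(H<90)&(S>70)
    m=B&(P[...,2]>.083)&(P[...,2]<.097)
    print("lid depth",m.sum(),np.median(P[m],0),cv2.minAreaRect((P[m][:,:2]*1000).astype(np.float32)))
    k=comp(g); k=max(k,key=lambda x:x[0]); print("green",k[0])
    hull=cv2.convexHull(np.argwhere(k[2])[:,::-1].astype(np.float32)); ap=cv2.approxPolyDP(hull,4,True)[:,0]
    print("corners px",ap.tolist(),"\n z90",plane(c,ap[:,0],ap[:,1],.09).round(3).tolist())
    for nm,mm,z in (("brass",B&(H>12)&(H<30)&(S>120)&(V>110),.096),("blue",B&(H>98)&(H<135)&(S>90),.096)):
        for a,ce,l in comp(mm): print(n,nm,a,ce.round(1),plane(c,ce[0],ce[1],z).round(4),np.nanmedian(P[l],0).round(4))
a=np.load("scene.npy",allow_pickle=True).item()["color"]
b=np.load("side.npy",allow_pickle=True).item()["color"]
w=np.load("wrist.npy",allow_pickle=True).item()["color"]
f=lambda i,x,y:cv2.resize(i[y:y+50,x:x+66],(396,300),interpolation=cv2.INTER_CUBIC)
cv2.imwrite("pics/z1.png",np.vstack([np.hstack([f(a,170,178),f(a,286,165)]),np.hstack([f(b,250,155),f(b,216,220)])])[...,::-1])
```

```text
scene red 54 [185.8 202.3] [ 0.5141 -0.2621  0.059 ] cloud [ 0.5208 -0.2612  0.0715]
scene blue 47 [200.8 197.7] [ 0.4963 -0.2146  0.059 ] cloud [ 0.5029 -0.2137  0.0705]
scene yel 62 [215.3 193.2] [ 0.4788 -0.1683  0.059 ] cloud [ 0.4847 -0.1681  0.0693]
standtop 415 ((499.8802490234375, -212.70028686523438), (54.214900970458984, 151.07568359375), 20.571496963500977)
lid depth 3283 [0.54054061 0.16204801 0.09115233] ((535.2569580078125, 162.66456604003906), (240.66537475585938, 176.85525512695312), 78.0429916381836)
green 2943
corners px [[356.0, 188.0], [352.0, 232.0], [278.0, 218.0], [287.0, 177.0]] 
 z90 [[0.483, 0.289, 0.09], [0.646, 0.252, 0.09], [0.595, 0.031, 0.09], [0.437, 0.067, 0.09]]
scene brass 117 [319.7 191.9] [0.5017 0.1679 0.096 ] [0.5012 0.1674 0.0965]
scene blue 20 [320.8 198.2] [0.5261 0.1689 0.096 ] [0.5245 0.1684 0.0934]
side red 16 [280.4 166. ] [ 0.5195 -0.2667  0.059 ] cloud [ 0.5158 -0.25    0.0722]
side blue 17 [281.5 174.8] [ 0.5008 -0.2198  0.059 ] cloud [ 0.497  -0.2013  0.0762]
side yel 20 [282.5 184.5] [ 0.4812 -0.1698  0.059 ] cloud [ 0.4782 -0.1569  0.07  ]
standtop 260 ((496.4544982910156, -208.27822875976562), (50.04515075683594, 152.41998291015625), 21.021963119506836)
lid depth 2821 [0.53308913 0.17748272 0.09086781] ((535.1680908203125, 162.82569885253906), (245.1933135986328, 173.56700134277344), 77.71406555175781)
green 2600
corners px [[277.0, 228.0], [240.0, 280.0], [199.0, 256.0], [237.0, 210.0]] 
 z90 [[0.431, 0.064, 0.09], [0.48, 0.3, 0.09], [0.639, 0.261, 0.09], [0.592, 0.035, 0.09]]
side brass 5 [218. 231.] [0.6178 0.1487 0.096 ] [0.6191 0.1353 0.0913]
side brass 117 [247.9 245.4] [0.5002 0.1707 0.096 ] [0.5002 0.1701 0.0969]
side blue 7 [242.  241.3] [0.5247 0.1617 0.096 ] [0.5264 0.1577 0.0922]
side blue 14 [253.7 242.3] [0.4861 0.1525 0.096 ] [0.4858 0.1455 0.0941]
side blue 23 [247.4 251.2] [0.4938 0.1933 0.096 ] [0.4913 0.1929 0.0943]
```

View pics/z1.png

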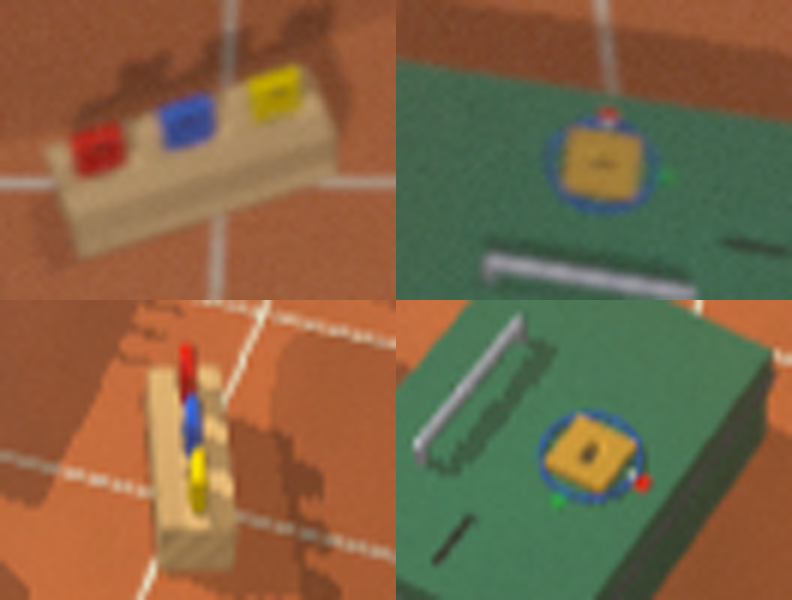

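The enlarged view shows the blue key in the middle slot (scene about (201,198)) with the stand at about 20.7° yaw. The box is at about -12.3° yaw with the lock near (0.501, 0.169), and the keyhole slit lies along the box's y. I move above the blue key and turn.

servo_tool(
  commands=[
    [[38,-20.5,0],0,85],
    [[38,-20.5,0],0,85],
    [[38,-20.5,0],0,85],
    [[38,-20.5,0],0,85],
    [[38,-20.5,0],0,85],
    [[38,-20.5,0],0,85],
    [[38,-20.5,0],0,85],
    [[38,-20.5,0],0,85],
    [[38,-20.5,0],0,85],
    [[38,-20.5,0],0,85],
    [[38,-20.5,0],0,85],
    [[0,0,0],-0.18,50],
    [[0,0,0],-0.18,50],
    [[0,0,0],-0.18,50],
    [[0,0,0],-0.18,50],
    [[0,0,0],-0.18,50],
    [[0,0,0],-0.18,50],
    [[0,0,0],-0.18,50],
    [[0,0,0],-0.18,50],
    [[0,0,0],-0.18,50],
  ],
)

```text
time_s: 2.65
eef_pos: [0.4998, -0.2163, 0.22]
eef_rot: [-0.0, 0.576, 0.817, 0.0]
wrist_force: [0.3, -0.3, 0.4]
opening: 0.586
grasp_force: 0.0
```

```bash
cat >> h.py <<'E'
def tool():
    from scipy.spatial.transform import Rotation as Ro
    o=ctrl.get_obs(); w,x,y,z=o["eef_rot"]; M=Ro.from_quat([x,y,z,w]).as_matrix()
    return o,np.array(o["eef_pos"]),M,np.degrees(np.arctan2(M[1,0],M[0,0]))
E
python3 - <<'E'
from h import *
o,p,M,yaw=tool(); print(o["time_s"],p,M.round(3),yaw,o["opening"],o["wrist_force"])
c=ctrl.camera("wrist"); np.save("w1.npy",c,allow_pickle=True); cv2.imwrite("pics/w1.png",c["color"][...,::-1])
P=cloud(c); hsv=cv2.cvtColor(c["color"],cv2.COLOR_RGB2HSV).astype(int); H,S=hsv[...,0],hsv[...,1]
for nm,m in dict(red=((H<5)|(H>174))&(S>180),blue=(H>100)&(H<135)&(S>110),yel=(H>22)&(H<32)&(S>160)).items():
    n,l,s,ce=cv2.connectedComponentsWithStats(m.astype(np.uint8))
    for i in range(1,n):
        if s[i,4]>60: 
            q=l==i; t=q&(P[...,2]>.070)
            print(nm,s[i],ce[i].round(1),np.nanmedian(P[q],0).round(4),t.sum(),P[t].mean(0).round(4) if t.any() else "", cv2.minAreaRect((P[t][:,:2]*1000).astype(np.float32)) if t.sum()>10 else "")
E
```

```text
2.65 [ 0.49981011 -0.21631372  0.2199974 ] [[-0.336  0.942 -0.001]
 [ 0.942  0.336  0.   ]
 [ 0.001 -0.    -1.   ]] 109.6499600102108 0.5856944918597807 [ 0.33554139 -0.27454319  0.35795473]
red [252 201   9  32 257] [255.8 216.9] [ 0.5167 -0.2574  0.0745] 206 [ 0.5175 -0.2601  0.0746] ((517.8941650390625, -260.49749755859375), (8.844820976257324, 28.925682067871094), 19.924312591552734)
blue [250 159  10  31 259] [254.4 174. ] [ 0.4989 -0.2128  0.0747] 238 [ 0.4993 -0.2141  0.0747] ((499.6297912597656, -214.7475128173828), (9.339288711547852, 29.167055130004883), 23.976123809814453)
blue [ 83 314  14  21 150] [ 89.2 324.3] [ 0.3569 -0.4979  0.0369] 19 [ 0.4499 -0.2354  0.2961] ((449.8482666015625, -235.9188232421875), (18.973468780517578, 0.6528979539871216), 77.77799224853516)
blue [413 317  12  18  93] [419.3 325.7] [ 0.7624 -0.3276  0.0677] 34 [ 0.7309 -0.31    0.1063] ((653.1331787109375, -263.7885437011719), (5.793952941894531, 261.3573303222656), 58.98761749267578)
blue [108 325  39  42 834] [130.9 347.7] [ 0.4198 -0.5263  0.0288] 5 [ 0.471  -0.2166  0.3183] 
blue [388 356  23  28 261] [398.9 370.1] [ 0.7602 -0.3905  0.0801] 215 [ 0.7549 -0.3866  0.0873] ((645.3265380859375, -299.61761474609375), (14.762763023376465, 313.1324157714844), 51.36759948730469)
yel [249 113   9  29 250] [253.  127.2] [ 0.4814 -0.1682  0.075 ] 250 [ 0.4814 -0.1683  0.0749] ((481.37255859375, -168.34954833984375), (8.157491683959961, 27.81932258605957), 19.908658981323242)
```

View pics/w1.png

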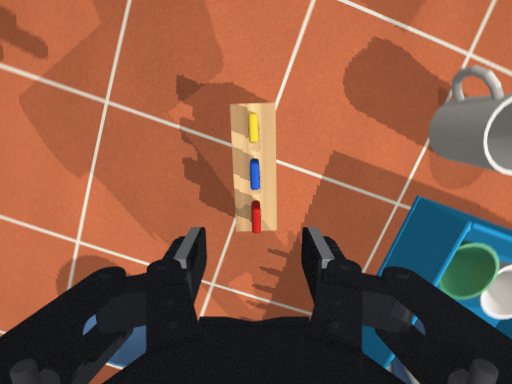

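The wrist picture shows yellow, blue and red heads in a column at (253,127), (254,174) and (256,217), with the tool well aligned. I descend and grip.

servo_tool(
  commands=[
    [[1.7,0.3,0],-0.027,50],
    [[0,0,25],0,50],
    [[0,0,25],0,50],
    [[0,0,25],0,50],
    [[0,0,25],0,50],
    [[0,0,20],0,45],
    [[0,0,15],0,40],
    [[0,0,10],0,40],
    [[0,0,6],0,40],
    [[0,0,0],0,30],
    [[0,0,0],0,20],
    [[0,0,0],0,14],
    [[0,0,0],0,8],
    [[0,0,0],0,0],
    [[0,0,0],0,0],
    [[0,0,0],0,0],
    [[0,0,0],0,0],
  ],
)

```text
time_s: 4.82
eef_pos: [0.4997, -0.2148, 0.0694]
eef_rot: [-0.0, 0.567, 0.823, -0.0]
wrist_force: [-0.1, 0.1, -0.2]
opening: 0.003
grasp_force: 0.0
```

Run:
```python
from h import *
o,p,M,yaw=tool(); print(o["time_s"],p,yaw,o["opening"],o["grasp_force"],o["wrist_force"],o["torque"])
```

```text
4.825 [ 0.49972529 -0.21477173  0.06936858] 110.85529119167367 0.0028251944803157117 0.0 [-0.13119449  0.06511744 -0.15797875] [0.02811759 0.00936119 0.01969192]
```

Run:
```python
from h import *
w=ctrl.camera("wrist"); s=ctrl.camera("side"); a=ctrl.camera("scene")
np.save("w2.npy",w,allow_pickle=True);np.save("s2.npy",s,allow_pickle=True);np.save("a2.npy",a,allow_pickle=True)
r=lambda i,x,y,W,H:cv2.resize(i[y:y+H,x:x+W],(400,300),interpolation=cv2.INTER_CUBIC)
cv2.imwrite("pics/m2.png",np.vstack([np.hstack([r(w["color"],0,0,512,384),r(w["color"],180,120,160,120)]),np.hstack([r(s["color"],240,140,88,66),r(a["color"],155,155,100,75)])])[...,::-1])
```

```text
(no output)
```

View pics/m2.png

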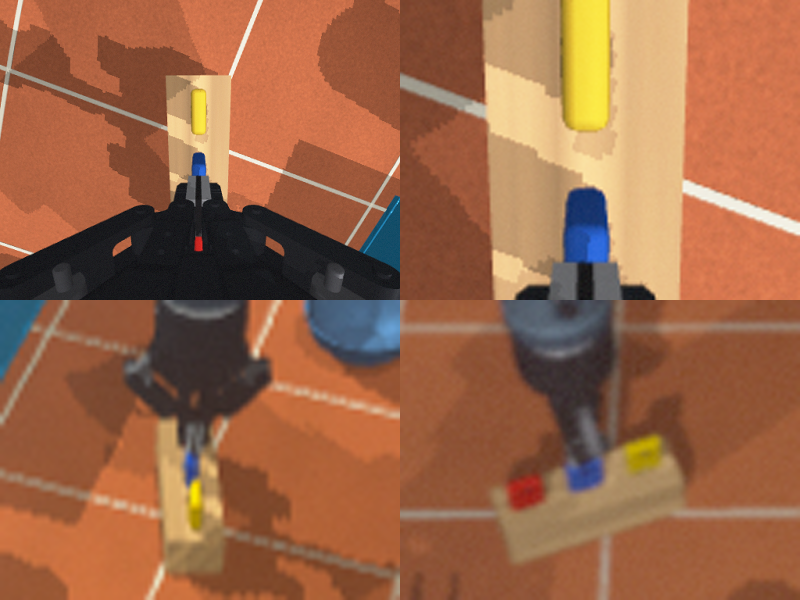

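The picture shows the pads nearly shut just in front of the blue head (wrist (197,165)), apparently not around it. I check the depth there.

Run:
```python
from h import *
for n in ("w2","a2","s2"):
    c=np.load(n+".npy",allow_pickle=True).item(); P=cloud(c)
    hsv=cv2.cvtColor(c["color"],cv2.COLOR_RGB2HSV).astype(int); H,S=hsv[...,0],hsv[...,1]
    d=np.linalg.norm(P[...,:2]-[.4997,-.2148],axis=-1)
    m=(H>100)&(H<135)&(S>110)&(d<.04)&(P[...,2]<.09)
    ce=np.argwhere(m).mean(0); print(n,m.sum(),ce[::-1],np.percentile(P[m],[5,50,95],axis=0).round(4).tolist())
    if n=="w2":
        for v in range(196,262,5):
            print(v,[("%d,%d,%d"%tuple((P[v,u]*1000).round()) if c["z_map"][v,u] else "-") for u in range(238,274,5)])
```

```text
w2 468 [254.2542735  210.94444444] [[0.4913, -0.2082, 0.0508], [0.4953, -0.2028, 0.0735], [0.4997, -0.2004, 0.0758]]
196 ['485,-206,43', '488,-205,42', '491,-203,45', '494,-202,47', '497,-200,48', '501,-201,41', '504,-200,41', '506,-198,42']
201 ['486,-210,42', '489,-208,42', '491,-203,57', '494,-201,58', '497,-201,57', '502,-204,42', '505,-203,40', '508,-202,40']
206 ['488,-213,42', '491,-212,42', '491,-203,67', '494,-201,69', '496,-201,68', '503,-207,41', '506,-206,41', '509,-205,42']
211 ['489,-216,41', '492,-215,42', '492,-203,73', '494,-202,74', '497,-201,73', '504,-210,42', '507,-209,41', '510,-208,41']
216 ['490,-219,41', '493,-219,41', '493,-206,74', '495,-205,74', '498,-204,75', '500,-204,72', '509,-213,41', '512,-211,40']
221 ['491,-223,41', '494,-222,41', '494,-208,75', '496,-207,75', '499,-206,75', '502,-206,72', '510,-216,41', '513,-214,42']
226 ['492,-226,41', '491,-208,86', '493,-207,86', '496,-206,86', '498,-205,86', '500,-204,86', '511,-219,42', '514,-217,42']
231 ['494,-230,41', '491,-207,93', '493,-207,92', '496,-206,92', '498,-205,93', '500,-204,92', '513,-223,40'
[... 332 characters left out ...]
206,108', '498,-205,109', '500,-205,108', '502,-204,108', '505,-206,101']
251 ['490,-208,113', '492,-207,113', '494,-207,113', '496,-206,114', '497,-205,114', '499,-204,114', '501,-203,115', '505,-207,105']
256 ['490,-207,119', '492,-207,118', '494,-206,118', '496,-206,117', '498,-205,117', '499,-204,118', '501,-203,120', '502,-201,123']
261 ['490,-206,126', '492,-206,125', '494,-206,124', '497,-209,116', '498,-207,118', '499,-204,123', '501,-203,124', '502,-201,127']
a2 39 [200.84615385 198.23076923] [[0.5, -0.2235, 0.0518], [0.5042, -0.2134, 0.0684], [0.508, -0.2032, 0.0797]]
s2 11 [281.45454545 176.27272727] [[0.4925, -0.2081, 0.0583], [0.4962, -0.2018, 0.0711], [0.4986, -0.1974, 0.0768]]
```

Run:
```python
from h import *
o,p,M,yaw=tool(); print(p,o["q"].round(4),o["opening"],o["grasp_force"])
for n in ("wrist","w1","w2"):
    c=np.load(n+".npy",allow_pickle=True).item(); C=-np.array(c["R"]).T@np.array(c["t"]); print(n,C.round(4))
for n in ("w2","a2","s2"):
    c=np.load(n+".npy",allow_pickle=True).item(); P=cloud(c)
    hsv=cv2.cvtColor(c["color"],cv2.COLOR_RGB2HSV).astype(int)
    d=np.linalg.norm(P[...,:2]-[.4997,-.2148],axis=-1)
    m=(hsv[...,1]<110)&(d<.02)&(P[...,2]>.044)&(P[...,2]<.2)
    L=(P[m]-p)@M; i=np.argsort(P[m][:,2])
    print(n,m.sum(),"tool-frame of lowest:",(L[i[::max(1,len(i)//8)]][:8]*1000).round().tolist())
```

```text
[ 0.49974155 -0.21475754  0.06936376] [-0.6242  0.3     1.7983  0.      1.0434 -0.9882] -0.0016260915730583923 0.0
wrist [ 0.2259 -0.5339  0.3724]
w1 [ 0.478  -0.1562  0.3729]
w2 [ 0.4766 -0.1551  0.2222]
w2 12966 tool-frame of lowest: [[14.0, -1.0, 25.0], [-4.0, -1.0, -47.0], [11.0, -10.0, -59.0], [15.0, 11.0, -78.0], [9.0, 2.0, -88.0], [10.0, 2.0, -93.0], [11.0, -1.0, -98.0], [9.0, -7.0, -103.0]]
a2 62 tool-frame of lowest: [[2.0, 4.0, 25.0], [-14.0, -0.0, 23.0], [10.0, 12.0, 19.0], [13.0, 6.0, 6.0], [-8.0, 5.0, -15.0], [-3.0, 12.0, -28.0], [-6.0, 11.0, -55.0], [2.0, 9.0, -65.0]]
s2 106 tool-frame of lowest: [[0.0, 5.0, 23.0], [10.0, 4.0, -21.0], [13.0, 8.0, -34.0], [10.0, 1.0, -43.0], [16.0, -10.0, -53.0], [13.0, 6.0, -61.0], [18.0, 7.0, -77.0], [11.0, 4.0, -101.0]]
```

Run:
```python
from h import *
c=np.load("w1.npy",allow_pickle=True).item(); P=cloud(c)
p=np.array([.49981,-.21631,.22]); a=np.radians(109.65); M=np.array([[np.cos(a),np.sin(a),0],[np.sin(a),-np.cos(a),0],[0,0,-1]])
L=(P-p)@M*1000
for (u,v) in ((200,231),(204,232),(190,236),(195,240),(198,250),(195,265),(306,231),(318,234),(314,240),(311,255)): print(u,v,L[v,u].round(1))
c=np.load("w2.npy",allow_pickle=True).item(); P=cloud(c)
p=np.array([.49974,-.21476,.06936]); a=np.radians(110.86); M=np.array([[np.cos(a),np.sin(a),0],[np.sin(a),-np.cos(a),0],[0,0,-1]])
L=(P-p)@M*1000
for v in range(218,240,2): print(v,[L[v,u].round().astype(int).tolist() for u in (246,250,254,258,262)])
# tool-frame camera geometry: pixel where TCP+(11,0,z) would project
R=np.array(c["R"]);t=np.array(c["t"])
for z in (-30,-11,0,11,22):
    X=R@(p+M@np.array([.011,0,z/1000]))+t; print(z,(c["fx"]*X[0]/X[2]+c["cx"]).round(),(c["fy"]*X[1]/X[2]+c["cy"]).round())
```

```text
200 231 [  9.5 -26.2 -22.7]
204 232 [  5.8 -25.7 -15. ]
190 236 [ 10.1 -29.5 -30. ]
195 240 [  9.5 -26.6 -33.1]
198 250 [  4.6 -25.5 -33.1]
195 265 [  1.3 -25.6 -40.7]
306 231 [ 10.   24.7 -23.7]
318 234 [ 10.   29.7 -27.2]
314 240 [  9.3  26.8 -32.4]
311 255 [  4.3  24.9 -37. ]
218 [[10, -5, -5], [10, -2, -5], [10, 0, -6], [10, 2, -6], [9, 4, -4]]
220 [[8, -5, -4], [9, -2, -6], [9, 0, -5], [9, 2, -7], [9, 4, -5]]
222 [[7, -5, -4], [8, -2, -6], [8, 0, -6], [8, 2, -6], [7, 4, -4]]
224 [[6, -5, -4], [7, -2, -6], [6, 0, -5], [7, 2, -6], [6, 4, -4]]
226 [[10, -4, -18], [10, -2, -16], [10, 0, -17], [10, 2, -17], [10, 4, -17]]
228 [[10, -4, -19], [10, -2, -19], [10, 0, -19], [10, 2, -20], [10, 4, -19]]
230 [[10, -4, -22], [10, -2, -22], [10, 0, -22], [10, 2, -22], [10, 4, -22]]
232 [[10, -4, -24], [10, -2, -24], [10, 0, -24], [10, 2, -24], [10, 4, -25]]
234 [[10, -4, -27], [10, -2, -27], [10, 0, -26], [10, 2, -26], [10, 3, -28]]
236 [[10, -4, -30], [9, -2, -28], [10, 0, -29], [10, 2, -30], [10, 3, -29]]
238 [[10, -4, -31], [10, -2, -32], [10, 0, -31], [10, 2, -32], [10, 3, -31]]
-30 255.0 234.0
-11 254.0 220.0
0 254.0 213.0
11 254.0 207.0
22 254.0 201.0
```

The fingertips are in fact about 16 mm above the reported TCP (all depth readings agree), not 22 mm below it, so the pads shut above the head. I reopen, go 37 mm lower and grip again.

servo_tool(
  commands=[
    [[0,0,0],0,40],
    [[0,0,0],0,40],
    [[0,0,0],0,40],
    [[0,0,0],0,40],
    [[0,0,8],0,40],
    [[0,0,10],0,40],
    [[0,0,10],0,40],
    [[0,0,6],0,40],
    [[0,0,3],0,40],
    [[0,0,0],0,30],
    [[0,0,0],0,20],
    [[0,0,0],0,14],
    [[0,0,0],0,8],
    [[0,0,0],0,0],
    [[0,0,0],0,0],
    [[0,0,0],0,0],
  ],
)

```text
time_s: 6.98
eef_pos: [0.5, -0.215, 0.0328]
eef_rot: [0.0, 0.567, 0.823, -0.0]
wrist_force: [-1.9, 0.3, 6.5]
opening: 0.106
grasp_force: 58.7
```

Run:
```python
from h import *
o,p,M,yaw=tool(); print(o["time_s"],p,yaw,o["opening"],o["grasp_force"],o["wrist_force"],o["torque"])
w=ctrl.camera("wrist"); np.save("w3.npy",w,allow_pickle=True)
P=cloud(w);L=(P-p)@M*1000
for v in range(190,240,4): print(v,[L[v,u].round().astype(int).tolist() for u in (242,248,254,260,266)])
```

```text
6.975 [ 0.50003219 -0.21498588  0.03283603] 110.85529474608842 0.10556453577991654 58.74273419380188 [-1.91976023  0.31830211  6.53375541] [ 0.05890099  0.19598777 -0.01852424]
190 [[26, -6, -8], [27, -3, -9], [26, 0, -9], [26, 3, -9], [27, 6, -9]]
194 [[24, -6, -9], [24, -3, -9], [24, 0, -9], [24, 3, -8], [25, 6, -9]]
198 [[22, -6, -9], [22, -3, -8], [22, 0, -10], [22, 3, -8], [22, 6, -8]]
202 [[20, -6, -8], [20, -3, -8], [20, 0, -9], [20, 3, -10], [20, 6, -8]]
206 [[18, -6, -9], [18, -3, -8], [18, 0, -8], [18, 3, -9], [18, 6, -9]]
210 [[15, -7, -8], [15, -3, -8], [16, 0, -9], [15, 3, -8], [15, 6, -8]]
214 [[13, -7, -8], [14, -3, -12], [15, 0, -13], [13, 3, -9], [13, 6, -8]]
218 [[11, -7, -9], [15, -3, -18], [15, 0, -19], [14, 3, -16], [11, 6, -8]]
222 [[9, -7, -9], [15, -3, -23], [15, 0, -25], [15, 3, -24], [9, 6, -8]]
226 [[10, -6, -17], [15, -3, -29], [15, 0, -31], [15, 2, -29], [10, 6, -16]]
230 [[10, -6, -22], [15, -3, -34], [15, 0, -34], [14, 2, -32], [10, 6, -22]]
234 [[10, -6, -26], [14, -3, -37], [15, 0, -39], [15, 2, -38], [10, 5, -26]]
238 [[12, -5, -36], [14, -3, -41], [14, 0, -41], [14, 2, -40], [10, 5, -31]]
```

The grip is good (9 mm opening, 59 N, key centred, shoulder about 9 mm above the TCP). I lift, carry and turn to the lock.

servo_tool(
  commands=[
    [[0,0,-4],0,0],
    [[0,0,-8],0,0],
    [[0,0,-16],0,0],
    [[0,0,-24],0,0],
    [[0,0,-24],0,0],
    [[0,0,-24],0,0],
    [[0,0,-20],0,0],
    [[36,13.8,0],0,0],
    [[36,13.8,0],0,0],
    [[36,13.8,0],0,0],
    [[36,13.8,0],0,0],
    [[36,13.8,0],0,0],
    [[36,13.8,0],0,0],
    [[36,13.8,0],0,0],
    [[36,13.8,0],0,0],
    [[36,13.8,0],0,0],
    [[34,13,0],0,0],
    [[0,0,0],0.15,0],
    [[0,0,0],0.15,0],
    [[0,0,0],0.15,0],
  ],
)

```text
time_s: 9.52
eef_pos: [0.5006, 0.1689, 0.1535]
eef_rot: [0.0, 0.738, 0.674, 0.0]
wrist_force: [-0.2, -0.1, -1.0]
opening: 0.106
grasp_force: 58.3
```

servo_tool(
  commands=[
    [[0,0,0],0.13,0],
    [[0,0,0],0,0],
    [[0,0,0],0,0],
  ],
)

```text
time_s: 9.9
eef_pos: [0.5007, 0.1686, 0.153]
eef_rot: [0.0, 0.778, 0.628, 0.0]
wrist_force: [0.4, -0.8, 0.2]
opening: 0.108
grasp_force: 58.3
```

Run:
```python
from h import *
o,p,M,yaw=tool(); print(o["time_s"],p,yaw,o["opening"],o["grasp_force"],o["wrist_force"])
c=ctrl.camera("wrist"); np.save("w4.npy",c,allow_pickle=True)
s=ctrl.camera("side"); a=ctrl.camera("scene"); np.save("s4.npy",s,allow_pickle=True);np.save("a4.npy",a,allow_pickle=True)
r=lambda i,x,y,W,H:cv2.resize(i[y:y+H,x:x+W],(400,300),interpolation=cv2.INTER_CUBIC)
cv2.imwrite("pics/m4.png",np.vstack([np.hstack([r(c["color"],0,0,512,384),r(c["color"],170,140,160,120)]),np.hstack([r(s["color"],200,190,100,75),r(a["color"],270,140,100,75)])])[...,::-1])
P=cloud(c); hsv=cv2.cvtColor(c["color"],cv2.COLOR_RGB2HSV).astype(int); H,S,V=np.moveaxis(hsv,-1,0)
m=(H>12)&(H<32)&(S>110)&(np.abs(P[...,2]-.096)<.01)
n,l,st,ce=cv2.connectedComponentsWithStats(m.astype(np.uint8)); i=1+np.argmax(st[1:,4]); q=l==i
print(st[i],np.nanmedian(P[q],0),cv2.minAreaRect((P[q][:,:2]*1000).astype(np.float32)))
```

```text
9.9 [0.5006512  0.16863571 0.15297415] 77.76817546357752 0.1076218973738706 58.340798020362854 [ 0.40707124 -0.78617758  0.21445067]
[ 229  176   51   49 2073] [0.50363896 0.17179785 0.09520921] ((501.51690673828125, 168.7028045654297), (37.851497650146484, 37.87690734863281), 78.42520904541016)
```

View pics/m4.png

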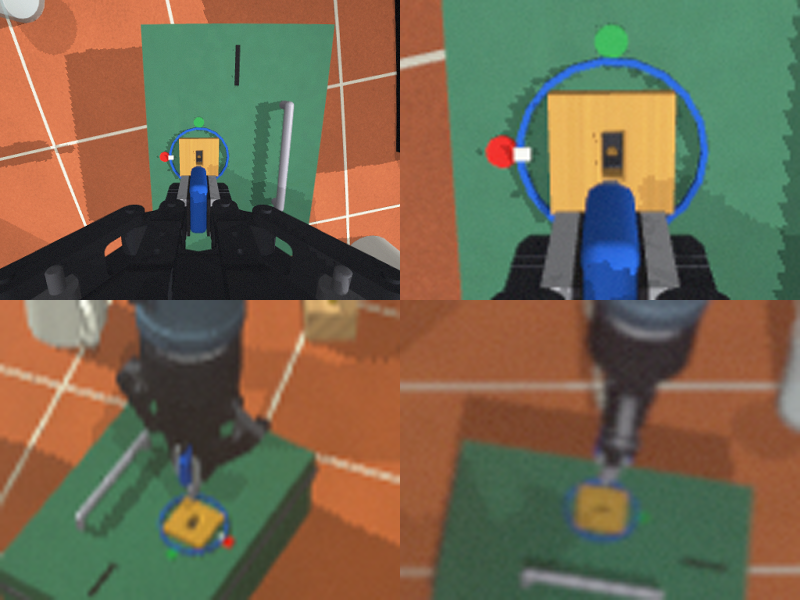

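The wrist picture shows the brass face with the slot at about (255,200), the blue head in line just below it, and the white mark at the red dot (locked). Next I measure slot and head in the tool frame.

Run:
```python
from h import *
o,p,M,yaw=tool()
c=np.load("w4.npy",allow_pickle=True).item(); P=cloud(c)
hsv=cv2.cvtColor(c["color"],cv2.COLOR_RGB2HSV).astype(int); H,S,V=np.moveaxis(hsv,-1,0)
g=np.zeros_like(H,bool); g[180:214,235:275]=1
sl=g&(V<95)&(P[...,2]<.1)
n,l,st,ce=cv2.connectedComponentsWithStats(sl.astype(np.uint8))
for i in range(1,n):
    if st[i,4]<20: continue
    v,u=np.nonzero(l==i); X=(plane(c,u,v,.096)-p)@M*1000
    print("slot",st[i],X.min(0).round(1),X.max(0).round(1))
for v in range(186,214,3): print(v,V[v,246:266].tolist())
m=(H>12)&(H<32)&(S>110); m[:170]=0;m[232:]=0;m[:,:220]=0;m[:,290:]=0
v,u=np.nonzero(m&(V>120)); X=((plane(c,u,v,.096)-p)@M*1000)
r=cv2.minAreaRect(X[:,:2].astype(np.float32)); print("brass tool frame",r)
b=(H>100)&(H<135)&(S>110)&(P[...,2]>.14); v,u=np.nonzero(b); L=(P[b]-p)@M*1000
for z in range(-46,-8,4):
    k=(abs(L[:,2]-z)<2)&(L[:,0]>12)
    if k.sum()>5: print("head z",z,k.sum(),np.percentile(L[k],[3,50,97],axis=0).round(1).tolist())
print("head top z",np.percentile(L[:,2],[1,3,97,99]))
```

```text
slot [251 193   8  15 100] [-4.1 -1.5 56.6] [ 6.9  3.8 56.6]
186 [235, 234, 234, 233, 234, 234, 232, 232, 234, 234, 236, 235, 234, 234, 233, 232, 233, 234, 235, 236]
189 [235, 234, 235, 234, 235, 234, 231, 233, 233, 234, 234, 236, 235, 233, 232, 234, 233, 235, 236, 236]
192 [237, 234, 235, 232, 228, 196, 181, 185, 180, 178, 173, 170, 160, 175, 221, 231, 234, 235, 234, 235]
195 [235, 229, 233, 235, 184, 80, 65, 67, 69, 69, 67, 65, 66, 156, 217, 230, 233, 235, 236, 235]
198 [237, 235, 233, 237, 187, 79, 67, 75, 84, 84, 64, 65, 64, 154, 217, 230, 232, 235, 234, 236]
201 [237, 235, 233, 239, 192, 79, 80, 139, 151, 149, 134, 66, 63, 153, 215, 231, 232, 233, 235, 235]
204 [234, 235, 202, 238, 192, 79, 48, 52, 47, 48, 51, 49, 68, 159, 218, 230, 232, 233, 235, 235]
207 [237, 234, 232, 242, 201, 107, 90, 97, 101, 98, 100, 99, 93, 168, 215, 231, 232, 234, 235, 234]
210 [235, 234, 232, 243, 223, 159, 148, 146, 140, 140, 141, 141, 142, 174, 213, 232, 231, 232, 235, 235]
213 [236, 233, 211, 149, 129, 102, 104, 107, 110, 114, 114, 119, 185, 227, 229, 231, 231, 233, 235, 236]
brass tool frame ((0.6478862762451172, 0.9796009063720703), (37.92617416381836, 37.00693130493164), 89.86149597167969)
head z -42 173 [[12.1, -3.6, -43.6], [13.5, 0.2, -41.9], [15.0, 4.3, -40.2]]
head z -38 89 [[12.1, -4.1, -39.8], [14.5, 0.6, -38.0], [15.2, 4.9, -36.1]]
head z -34 71 [[12.7, -4.2, -35.9], [14.6, 0.6, -34.0], [15.1, 4.6, -32.1]]
head z -30 68 [[12.5, -4.4, -31.8], [14.6, 0.1, -30.3], [15.2, 5.1, -28.3]]
head z -26 65 [[12.3, -4.1, -27.8], [14.5, 0.6, -26.2], [15.2, 4.8, -24.2]]
head z -22 56 [[12.8, -3.8, -23.7], [14.7, 0.6, -22.2], [15.2, 4.6, -20.2]]
head z -18 49 [[12.8, -3.4, -19.9], [14.6, 0.1, -18.2], [15.2, 4.9, -16.2]]
head z -14 36 [[13.2, -3.4, -15.9], [14.7, 0.6, -14.3], [15.2, 4.7, -12.9]]
head top z [-44.15726106 -43.68795713 -17.39425275 -14.41214965]
```

servo_tool(
  commands=[
    [[0.5,0.6,0],0,0],
    [[0,0,12],0,0],
    [[0,0,12],0,0],
    [[0,0,6],0,0],
    [[0,0,3],0,0],
    [[0,0,2],0,0],
    [[0,0,2],0,0],
    [[0,0,2],0,0],
    [[0,0,2],0,0],
    [[0,0,2],0,0],
    [[0,0,2],0,0],
    [[0,0,0],0,0],
  ],
)

```text
time_s: 11.55
eef_pos: [0.501, 0.169, 0.1072]
eef_rot: [-0.0, 0.779, 0.627, -0.0]
wrist_force: [0.5, -0.5, -0.5]
opening: 0.107
grasp_force: 58.4
```

```bash
cat > st.py <<'E'
from h import *
o,p,M,yaw=tool(); print(o["time_s"],p,yaw.round(2),o["opening"].round(3),o["grasp_force"],"F tool",(np.array(o["wrist_force"])@M).round(2),"T tool",(np.array(o["torque"])@M).round(3), o["q"][5].round(2))
E
python3 st.py
```

```text
Traceback (most recent call last):
  File "st.py", line 2, in <module>
    o,p,M,yaw=tool(); print(o["time_s"],p,yaw.round(2),o["opening"].round(3),o["grasp_force"],"F tool",(np.array(o["wrist_force"])@M).round(2),"T tool",(np.array(o["torque"])@M).round(3), o["q"][5].round(2))
                                                       ^^^^^^^^^^^^^^^^^^
AttributeError: 'float' object has no attribute 'round'
```

The tip is about 11 mm into the slot with no force. I carry on gently and rock along the slot.

servo_tool(
  commands=[
    [[0,0,2],0,0],
    [[0,0,2],0,0],
    [[0,0,1],0,0],
    [[0.8,0,1],0,0],
    [[-1.6,0,1],0,0],
    [[1.6,0,1],0,0],
    [[-1.6,0,1],0,0],
    [[1.6,0,0.5],0,0],
    [[-0.8,0,0],0,0],
  ],
)

```text
time_s: 12.68
eef_pos: [0.5012, 0.1691, 0.0979]
eef_rot: [-0.0, 0.779, 0.627, 0.0]
wrist_force: [-0.4, -0.1, 0.1]
opening: 0.112
grasp_force: 58.5
```

```bash
sed -i 's/o\["opening"\].round(3)/o["opening"]/' st.py; python3 st.py
```

```text
12.675 [0.50116774 0.16905782 0.09785835] 77.63 0.11213187500848955 58.48227381706238 F tool [-0.21 -0.38 -0.05] T tool [-0.061 -0.025  0.008] 0.32
```

servo_tool(
  commands=[
    [[1,0,1],0,0],
    [[-2,0,1],0,0],
    [[2,0,1],0,0],
    [[-2,0,1],0,0],
    [[2,0,1],0,0],
    [[-2,0,1],0,0],
    [[2,0,1],0,0],
    [[-1,0,0.5],0,0],
    [[0,0,0],0,0],
  ],
)

```text
time_s: 13.8
eef_pos: [0.5013, 0.1688, 0.0903]
eef_rot: [0.0, 0.779, 0.627, 0.0]
wrist_force: [-0.2, -3.7, 0.7]
opening: 0.107
grasp_force: 58.7
```

```bash
python3 st.py
```

```text
13.8 [0.5012989  0.16884095 0.09028666] 77.62 0.1074854637573785 58.69859218597412 F tool [-3.7   0.58 -0.66] T tool [-0.251 -0.736  0.062] 0.32
```

servo_tool(
  commands=[
    [[-1,0,0.8],0,0],
    [[1.6,0,0.8],0,0],
    [[-1.2,0,0.8],0,0],
    [[0.4,0,0.6],0,0],
    [[0,0,0],0,0],
  ],
)

```text
time_s: 14.42
eef_pos: [0.502, 0.1691, 0.0877]
eef_rot: [0.0, 0.779, 0.627, 0.001]
wrist_force: [3.0, -0.7, 1.0]
opening: 0.105
grasp_force: 58.7
```

```bash
python3 st.py
python3 - <<'E'
from h import *
o,p,M,yaw=tool()
c=ctrl.camera("wrist"); np.save("w5.npy",c,allow_pickle=True); P=cloud(c)
hsv=cv2.cvtColor(c["color"],cv2.COLOR_RGB2HSV).astype(int); H,S,V=np.moveaxis(hsv,-1,0)
b=(H>100)&(H<135)&(S>110)&(P[...,2]>.1); L=(P[b]-p)@M*1000
k=(abs(L[:,0])<20)&(abs(L[:,1])<8); L=L[k]
print("top",np.percentile(L[:,2],[1,3,50,97,99]))
for z in range(-46,-4,4):
    k=(abs(L[:,2]-z)<2)
    if k.sum()>5: print(z,k.sum(),np.percentile(L[k],[3,50,97],axis=0).round(1).tolist())
r=c["color"][140:260,175:335]; cv2.imwrite("pics/w5.png",cv2.resize(r,(640,480),interpolation=cv2.INTER_CUBIC)[...,::-1])
E
```

```text
14.425 [0.50199378 0.16910467 0.0876596 ] 77.62 0.10536735506634907 58.666791915893555 F tool [-0.04  3.07 -1.  ] T tool [-0.742 -0.07  -0.014] 0.32
top [-43.65900951 -43.34288601 -41.64984701 -17.28791219 -14.17799428]
-42 1295 [[-12.4, -4.1, -43.4], [1.5, 0.5, -42.1], [14.0, 4.7, -40.5]]
-38 121 [[-3.2, -4.6, -40.0], [14.2, 0.5, -38.9], [15.0, 5.2, -36.3]]
-34 78 [[12.5, -4.3, -35.8], [14.5, 0.5, -34.0], [15.1, 4.9, -32.2]]
-30 70 [[9.8, -4.9, -31.8], [14.6, 0.5, -30.1], [15.1, 5.5, -28.3]]
-26 76 [[9.8, -4.6, -27.9], [14.4, 0.3, -26.1], [15.1, 5.7, -24.3]]
-22 57 [[10.0, -4.0, -23.8], [14.5, 0.5, -22.3], [15.1, 5.8, -20.3]]
-18 60 [[9.8, -3.9, -19.7], [14.6, 0.5, -18.1], [15.2, 5.1, -16.2]]
-14 35 [[12.1, -3.5, -15.7], [14.5, 0.5, -14.1], [15.1, 5.1, -12.6]]
```

View pics/w5.png

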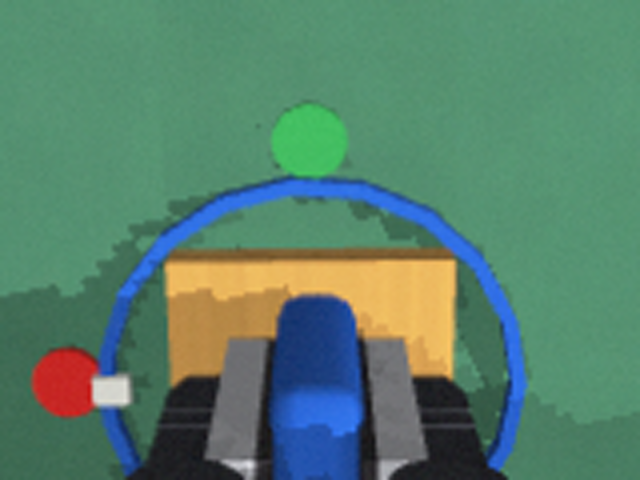

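The key is deep in the slot with its head in the same place in the grip, and the mark is still at the red dot. About 1 mm remains.

servo_tool(
  commands=[
    [[0,0.3,0.4],0,0],
    [[0,0,0.4],0,0],
    [[0,0,0.3],0,0],
    [[0,0,0],0,0],
  ],
)

```text
time_s: 14.98
eef_pos: [0.5021, 0.169, 0.0872]
eef_rot: [0.0, 0.779, 0.627, 0.001]
wrist_force: [0.6, -0.7, 8.2]
opening: 0.11
grasp_force: 59.9
```

```bash
python3 st.py
```

```text
14.975 [0.50209833 0.16901792 0.08718281] 77.62 0.11036095473210175 59.887606501579285 F tool [-0.57  0.71 -8.25] T tool [-0.301  0.011 -0.03 ] 0.32
```

The key is seated (8 N up, shoulder at about 96.4 mm). Now the clockwise turn.

servo_tool(
  commands=[
    [[0,0,0],0,0],
    [[0,0,0],0.1,0],
    [[0,0,0],0.12,0],
    [[0,0,0],0.12,0],
    [[0,0,0],0.12,0],
    [[0,0,0],0.12,0],
    [[0,0,0],0.12,0],
    [[0,0,0],0.12,0],
    [[0,0,0],0.12,0],
    [[0,0,0],0.12,0],
    [[0,0,0],0.12,0],
    [[0,0,0],0.12,0],
    [[0,0,0],0.12,0],
    [[0,0,0],0.12,0],
    [[0,0,0],0,0],
  ],
)

```text
time_s: 16.85
eef_pos: [0.5011, 0.1696, 0.0868]
eef_rot: [-0.001, 0.996, -0.093, -0.0]
wrist_force: [-1.8, 2.5, 7.4]
opening: 0.106
grasp_force: 59.8
```

```bash
python3 st.py
```

```text
16.85 [0.50113547 0.16959741 0.08680805] -10.67 0.10571968450349162 59.78376567363739 F tool [-2.21 -2.1  -7.37] T tool [ 0.327 -0.111 -0.044] 1.86
```

servo_tool(
  commands=[
    [[0,0,0],0.1,0],
    [[0,0,0],0.1,0],
    [[0,0,0],0.05,0],
    [[0,0,0],0,0],
    [[0,0,0],0,0],
  ],
)

```text
time_s: 17.48
eef_pos: [0.5012, 0.1697, 0.0868]
eef_rot: [-0.001, 0.976, -0.216, -0.0]
wrist_force: [-0.1, 2.1, 7.6]
opening: 0.106
grasp_force: 59.7
```

```bash
python3 st.py
python3 - <<'E'
from h import *
c=ctrl.camera("wrist"); s=ctrl.camera("side"); a=ctrl.camera("scene")
np.save("a6.npy",a,allow_pickle=True);np.save("s6.npy",s,allow_pickle=True)
r=lambda i,x,y,W,H:cv2.resize(i[y:y+H,x:x+W],(400,300),interpolation=cv2.INTER_CUBIC)
cv2.imwrite("pics/m6.png",np.vstack([np.hstack([r(c["color"],0,0,512,384),r(c["color"],170,140,160,120)]),np.hstack([r(s["color"],210,205,80,60),r(a["color"],280,155,80,60)])])[...,::-1])
E
```

```text
17.475 [0.50120256 0.16966837 0.08680698] -24.93 0.10550632095550419 59.740859270095825 F tool [-1.02 -1.85 -7.63] T tool [ 0.304 -0.254 -0.104] 2.11
```

View pics/m6.png

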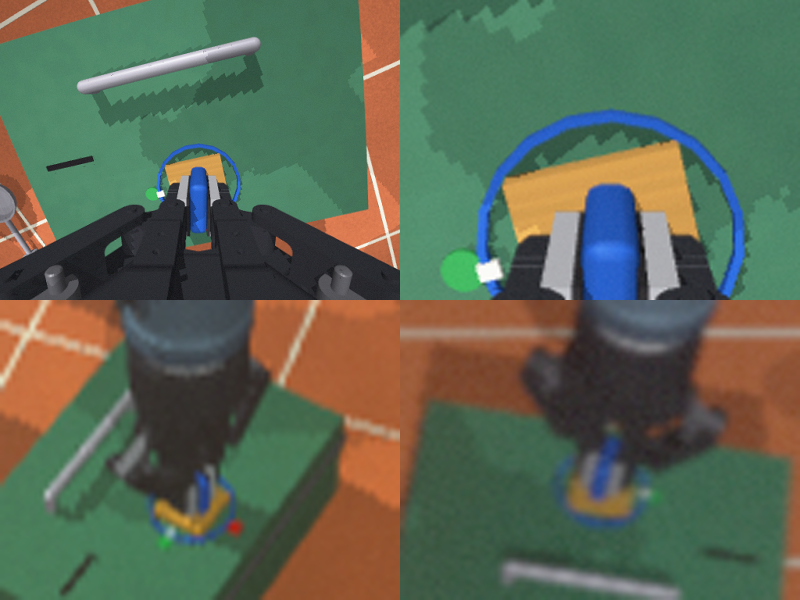

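The white mark stands at the green dot (wrist crop about (488,270)) with the key still gripped and seated. A small extra turn for margin, then hold and hand in.

servo_tool(
  commands=[
    [[0,0,0],0.03,0],
    [[0,0,0],0,0],
    [[0,0,0],0,0],
    [[0,0,0],0,0],
    [[0,0,0],0,0],
    [[0,0,0],0,0],
  ],
)

```text
time_s: 18.38
eef_pos: [0.5012, 0.1697, 0.0868]
eef_rot: [-0.001, 0.973, -0.23, -0.0]
wrist_force: [-1.2, 2.5, 7.3]
opening: 0.106
grasp_force: 59.7
```

```bash
python3 st.py; python3 -c "
from bench import ctrl; print(ctrl.hand_in())"
```

```text
18.375 [0.50120786 0.16969406 0.08681957] -26.63 0.10628692194547619 59.74161386489868 F tool [-2.18 -1.71 -7.28] T tool [ 0.338 -0.244 -0.154] 2.14
the job is handed in; nothing more can be done
None
```

The blue key is fully home in the lock, turned clockwise until its mark reached the green dot, and still held there by the gripper; the job was handed in at about 18 s, with no verdict returned.

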